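Lay out the gearbox kit on its engraved tiles

TASK

Lay out the kit for the next gearbox: put each of the four loose parts (the large gear, the small gear, the stepper motor and the bearing block) on the round plywood tile engraved with its own silhouette, centred on the silhouette, with the motor and the bearing block turned to line up with theirs. Keep them upright as they stand now, and set each down gently instead of dropping it or knocking it about.

Things in the scene. Friction and masses are not known exactly. Their poses are not given: they have to be found in the camera images.
- large_gear: the larger white printed nylon spur gear with 24 teeth, lying flat, hub upward: toothed disc 64 mm outside diameter and 12 mm thick, with a plain coaxial hub 24 mm in diameter standing on top of it, 20 mm tall (from 12 to 32 mm above the underside). About 60 g, varying by a third. Loose on the bench at the start. Origin: centre of its underside; z up, along the gear's axis.
- small_gear: the smaller white printed nylon spur gear with 15 teeth, lying flat, hub upward: toothed disc 40 mm outside diameter and 12 mm thick, with a plain coaxial hub 20 mm in diameter standing on top of it, 20 mm tall (from 12 to 32 mm above the underside). About 30 g, varying by a third. Loose on the bench at the start. Origin: centre of its underside; z up, along the gear's axis.
- motor: stepper motor standing shaft-up: square body 42 x 42 mm, 34 mm tall, black with aluminium end caps; on top a round boss 22 mm across, 2 mm high, and a steel shaft of 5 mm diameter to 54 mm above the underside. About 260 g, varying by a third. Loose on the bench at the start. Origin: centre of its underside; x and y square to the side faces, z up.
- bearing_block: grey pillow-block bearing housing standing on its foot: foot 72 mm (x) by 24 mm (y), 10 mm tall, under a housing 40 mm long (x) and 22 mm thick (y) with a rounded top, 46 mm tall in all, a bearing showing on both flat faces (axis along y). About 200 g, varying by a third. Loose on the bench at the start. Origin: centre of its underside; x along the foot's length, z up.
- large_gear_tile: round light plywood tile, 104 mm diameter, 6 mm thick, fixed to the bench, engraved in dark brown, actual size, with the silhouette of the larger gear (a toothed disc 64 mm across). Origin: centre of its underside, straight below the silhouette's centre; its top face is at z = +6 mm. z up; x has no meaning here, the gear may lie at any angle.
- small_gear_tile: round light plywood tile, 104 mm diameter, 6 mm thick, fixed to the bench, engraved in dark brown, actual size, with the silhouette of the smaller gear (a toothed disc 40 mm across). Origin: centre of its underside, straight below the silhouette's centre; its top face is at z = +6 mm. z up; x has no meaning here, the gear may lie at any angle.
- motor_tile: round light plywood tile, 104 mm diameter, 6 mm thick, fixed to the bench, engraved in dark brown, actual size, with the silhouette of the motor (a square of 44 mm). Origin: centre of its underside, straight below the silhouette's centre; its top face is at z = +6 mm. z up; x and y are square to the square's sides.
- block_tile: round light plywood tile, 104 mm diameter, 6 mm thick, fixed to the bench, engraved in dark brown, actual size, with the silhouette of the bearing block (a rectangle of 74 x 26 mm). Origin: centre of its underside, straight below the silhouette's centre; its top face is at z = +6 mm. z up; x runs along the rectangle's length.
Not all that is in view belongs to the job. What is shaped like the small_gear but orange or turquoise is not meant.

How it is judged (in metres and radians):
At the end, for the whole second after the job is handed in: Each part stands upright (0.1 rad) on its own tile, centre within 12 mm of the silhouette's; the motor's sides within 15 degrees of the square's (any quarter turn), the block's length within 15 degrees of the rectangle's (either way round); all released and at rest (horizontal distance between large_gear and large_gear_tile below 0.012 m and z of large_gear in the frame of large_gear_tile between 0.003 and 0.01 m and angle between each of large_gear, small_gear, motor, bearing_block's own z axis and vertical below 0.1 rad and linear speed of each of large_gear, small_gear, motor, bearing_block below 0.02 m/s and angular speed of each of large_gear, small_gear, motor, bearing_block below 0.2 rad/s and contact force between the fingers and large_gear below 0.05 N and horizontal distance between small_gear and small_gear_tile below 0.012 m and z of small_gear in the frame of small_gear_tile between 0.003 and 0.01 m and contact force between the fingers and small_gear below 0.05 N and horizontal distance between motor and motor_tile below 0.012 m and z of motor in the frame of motor_tile between 0.003 and 0.01 m and contact force between the fingers and motor below 0.05 N and horizontal distance between bearing_block and block_tile below 0.012 m and z of bearing_block in the frame of block_tile between 0.003 and 0.01 m and contact force between the fingers and bearing_block below 0.05 N and (angle between the x axis of motor and the x axis of motor_tile, either way round below 0.26 rad or angle between the x axis of motor and the y axis of motor_tile, either way round below 0.26 rad) and angle between the x axis of bearing_block and the x axis of block_tile, either way round below 0.26 rad); the robot touches nothing.
It fails at once if the large gear is dropped from more than about 20 mm, thrown or knocked away (untouched by the fingers and faster than 0.6 m/s) (contact force between the fingers and large_gear below 0.05 N and linear speed of large_gear above 0.6 m/s).
It fails at once if the small gear is dropped from more than about 20 mm, thrown or knocked away (untouched by the fingers and faster than 0.6 m/s) (contact force between the fingers and small_gear below 0.05 N and linear speed of small_gear above 0.6 m/s).
It fails at once if the motor is dropped from more than about 20 mm, thrown or knocked away (untouched by the fingers and faster than 0.6 m/s) (contact force between the fingers and motor below 0.05 N and linear speed of motor above 0.6 m/s).
It fails at once if the bearing block is dropped from more than about 20 mm, thrown or knocked away (untouched by the fingers and faster than 0.6 m/s) (contact force between the fingers and bearing_block below 0.05 N and linear speed of bearing_block above 0.6 m/s).
It also fails if it takes over 99 s, if anything falls off the work surface, if the arm or the gripper's body presses on something with over 40 N, if the wrist force passes 120 N, or if a joint passes its speed limit or range.

ROBOT

A 6-joint arm with a two-finger parallel gripper is mounted at the origin on the work surface. World frame = base frame: x ahead of the robot, y to its left, z up, the work surface at z = 0. Lengths are in m, angles in degrees, forces in N, time in s.
With the tool pointing down it reaches from about 0.4 to 0.825 m from the base axis. Payload 7 kg.
Tool frame: the origin (TCP) lies midway between the tips of the shut fingers; the grasp point (between the pads) lies 19 mm behind it; z points along the fingers, y is the line along which they close (so a half turn about z gives the same grasp; the last joint's range is limited). The gripper opens to 88 mm and grips with 3 to 60 N. Pads are 19 mm wide; open, the fingers measure 130 mm over their backs; the gripper's body (78 mm by 193 mm) begins 47 mm behind the grasp point.
Start: joints at [82.626, 20.546, 0.682, 0, -70.136, -16.507], TCP at [0.273, 0.617, 0.227] pointing down, gripper open.
Joint ranges: [-176.03, 176.03], [-82.01, 121.73], [-58.28, 71.71], [-173.87, 95.51], [-174.79, -0.11], [-173.66, 173.66]. Speed limits (degrees/s): [136.94, 136.94, 172.46, 180, 180, 180].

INTERFACE

Orientations are given as [roll, pitch, yaw] about the fixed x, y, z axes, in that order (R = Rz(yaw) Ry(pitch) Rx(roll)).
In Python, from plant import ctrl gives the robot as it stands. The module is installed in compiled form; this text tells all that it offers.
- The arm moves only by the tool send_rows, never from a script. Its argument "plan" is a list that holds one entry, the list of rows, each a list of 6 numbers: the shift along the tool's x, y, z in fractions of the full range, 1 being 100 cm, then the turn, a rotation vector about the tool's x, y, z in fractions of the full range, 1 being 90 degrees. A call has 1 to 8 rows; each row is the pose to reach, as a shift and turn from the pose commanded when the call began, along the tool's axes at that moment; what a row does not reach only later rows make up. A row lasts 1/12 s, in which the tool goes at most 41.7 mm and 7.16 degrees, less where a joint would pass 70% of its speed; a pose out of reach is approached as far as the arm can. A shift or turn number past 1, either way, is cut back to 1. A call with a gripper value outside its range is refused whole. "fingers" is the opening, from 0 (shut) to 1 (fully open), set as the call begins (left out, the last holds). The fingers move at their own pace and stop on an object; the grip force is fixed at half the most. Time passes only in rows, so rows that repeat a pose let the fingers close. It gives the time, the measured TCP pose, the force, the opening and the grip force at its end, in the units of the state.
- ctrl.get_obs(): the state, without advancing time (a new reading comes with each control period).
- ctrl.snapshot(name): name is "side" or "top"; returns a dict with "img" (480x640x3 uint8, red, green, blue), "K" (3x3 intrinsics, pixels), "pose" (4x4, takes a point from camera to world coordinates). Camera axes: x right, y down, z forward; pixel columns grow to the right and rows downward; lengths in m; the calibration is good to about 2 mm. A picture is of the moment at which its call begins. There is no depth.
- ctrl.close_job(): hands the job in; it is judged then, once.
The state is a dict: "clock": time; "joint_pos": joint angles; "qvel": joint speeds; "tau": joint torques, N m; "tool_pos": TCP position; "orientation": TCP orientation; "force": force on the tool from outside, world axes, zero at the start; "moment": the same for the moment, N m; "opening": finger opening in m; "gripper_force": force on a finger pad.
Only numpy, scipy, OpenCV 4.12 (cv2) and the standard library are available. Lean on these libraries where they do the work, as an engineer would, in place of code of your own. Each camera call takes 0.05 s, during which the arm holds its last target. There are 200 camera calls.

## Working session

There is one attempt and no reset: what is moved stays moved. The work goes in short steps, Python scripts to look and compute and a tool call to move; the robot and the scene stay as the last step left them, time stands still between calls to the robot, and variables do not carry over. Pictures are saved under pics/ and viewed, at most 14 in all, crops included, and the job is handed in when it is done.

Besides the shell and the picture viewer there is one more tool, called as name(argument=value, ...), one argument or row to a line, values as JSON. send_rows: Moves the arm, as the interface text tells. Its arguments: {"type":"object","properties":{"plan":{"type":"array","items":{"type":"array","items":{"type":"array","items":{"type":"number"}}}},"fingers":{"type":"number"}},"required":["plan"]}

```bash
mkdir -p pics
python3 - <<'E'
from plant import ctrl
import cv2,numpy as np,pickle
o=ctrl.get_obs();print(o['clock'],o['tool_pos'],o['orientation'],o['opening'])
for n in('top','side'):
    s=ctrl.snapshot(n);pickle.dump(s,open(n+'0.pkl','wb'));cv2.imwrite(f'pics/{n}0.png',s['img'][:,:,::-1]);print(n,s['K'],s['pose'].round(4))
E
```

```text
0.0 [0.27309458 0.61674682 0.22560455] [ 1.79903261e+02 -8.49128036e-03 -2.38867394e+01] 0.08743623258126125
top [[523.44970986   0.         308.71912502]
 [  0.         523.44970986 245.90196702]
 [  0.           0.           1.        ]] [[ 0.0147 -0.9804  0.1965  0.278 ]
 [-0.9999 -0.0137  0.0062 -0.0577]
 [-0.0034 -0.1966 -0.9805  1.2712]
 [ 0.      0.      0.      1.    ]]
side [[468.05447412   0.         315.91971977]
 [  0.         468.05447412 246.2545889 ]
 [  0.           0.           1.        ]] [[ 9.738e-01 -1.696e-01  1.512e-01  3.564e-01]
 [-2.272e-01 -7.252e-01  6.500e-01 -7.583e-01]
 [-5.000e-04 -6.673e-01 -7.447e-01  8.525e-01]
 [ 0.000e+00  0.000e+00  0.000e+00  1.000e+00]]
```

View pics/top0.png

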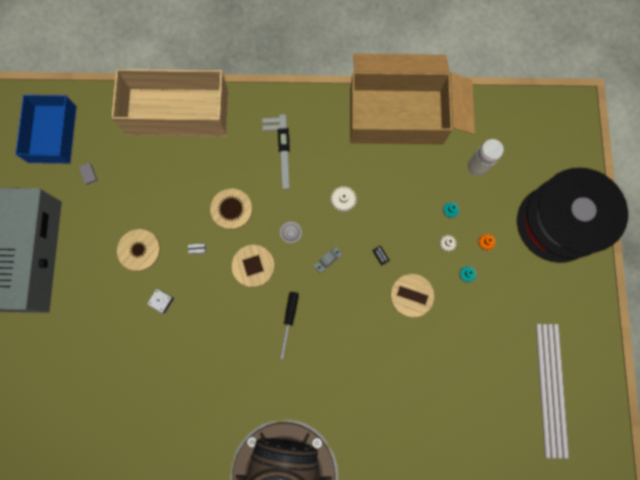

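View pics/side0.png

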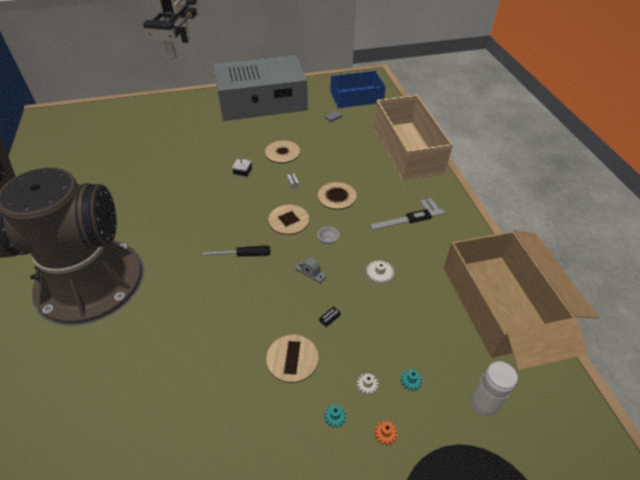

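The top view shows the parts: large gear (344,198), small white gear (448,243), motor (160,300) and block (328,260). The tiles are large gear (231,208), small gear (138,250), motor (253,265) and block (412,295). The side view agrees with this. Next I'll measure by mask.

```bash
cat > h.py <<'E'
import cv2,numpy as np,pickle
from plant import ctrl
def ray(s,uv,z):
    uv=np.atleast_2d(np.float64(uv));d=np.c_[uv,np.ones(len(uv))]@np.linalg.inv(s['K']).T@s['pose'][:3,:3].T
    c=s['pose'][:3,3];return (c+d*((z-c[2])/d[:,2])[:,None])[:,:2]
def proj(s,p):
    q=(np.array(p)-s['pose'][:3,3])@s['pose'][:3,:3];q=s['K']@q;return q[:2]/q[2]
def rect(s,c,z,half=.06,n=200):
    "orthographic crop on plane z about c: up=+x, left=+y"
    w=np.array([[half,half],[half,-half],[-half,-half],[-half,half]])+c
    px=np.float32([proj(s,[*a,z]) for a in w])
    M=cv2.getPerspectiveTransform(px,np.float32([[0,0],[n,0],[n,n],[0,n]]))
    return cv2.warpPerspective(s['img'],M,(n,n),flags=cv2.INTER_CUBIC)
def blobs(s,m,uv,r,z):
    "largest blob of mask within r px of uv -> centre, long-axis angle, sizes on plane z"
    k=np.zeros_like(m);cv2.circle(k,tuple(int(v) for v in uv),r,255,-1)
    cs,_=cv2.findContours(m&k,cv2.RETR_EXTERNAL,cv2.CHAIN_APPROX_NONE)
    c=max(cs,key=cv2.contourArea)[:,0]
    p=np.float32(ray(s,c,z)*1000);(ctr,wh,a)=cv2.minAreaRect(p)
    b=cv2.boxPoints((ctr,wh,a));e=max(b[1]-b[0],b[2]-b[1],key=np.linalg.norm)
    return np.round(ctr,1),np.round(wh,1),round(float(np.degrees(np.arctan2(e[1],e[0]))),1)
E
python3 - <<'E'
from h import *
T=pickle.load(open('top0.pkl','rb'));S=pickle.load(open('side0.pkl','rb'))
def masks(s):
    g=s['img'].astype(int);h=cv2.cvtColor(s['img'],cv2.COLOR_RGB2HSV)
    dark=((g.max(2)<85)&(g[:,:,0]>=g[:,:,1]-3)).astype(np.uint8)*255
    wood=((g[:,:,0]>120)&(g[:,:,0]-g[:,:,2]>25)).astype(np.uint8)*255
    white=((g.min(2)>120)&(np.ptp(g,axis=2)<45)).astype(np.uint8)*255
    grey=((g[:,:,2]>g[:,:,1]-12)&(g.min(2)>50)).astype(np.uint8)*255
    return dark,wood,white,grey
for s,P in((T,dict(lt=(231,208),st=(138,250),mt=(253,265),bt=(412,295),lg=(344,198),sg=(448,243),m=(160,300),b=(328,260))),
           (S,dict(lt=(337,195),st=(282,151),mt=(289,219),bt=(292,358),lg=(380,271),sg=(368,383),m=(242,167),b=(311,270)))):
    d,w,wh,gr=masks(s)
    for n in('lt','st','mt','bt'):print(n,'sil',*blobs(s,d,P[n],20 if s is T else 22,.006),'tile',*blobs(s,w,P[n],32,.006))
    print('lg',*blobs(s,wh,P['lg'],20,.012));print('sg',*blobs(s,wh,P['sg'],13,.012));print('m',*blobs(s,wh,P['m'],15,.034));print('b',*blobs(s,gr,P['b'],22,.010))
rows=[]
cs=dict(lg=(344,198),sg=(448,243),m=(160,300),b=(328,260))
for z in(.006,):
  rows=[np.hstack([rect(s,ray(T,cs[n],.012)[0],dict(lg=.012,sg=.012,m=.034,b=.010)[n]) for n in cs]) for s in(T,S)]
for n in cs:print(n,ray(T,cs[n],.012)[0].round(4))
cv2.imwrite('pics/r.png',np.vstack(rows)[:,:,::-1])
E
```

```text
lt sil [625.  146.9] [51.4 51.4] -44.1 tile [626.  146.5] [108.8 110.7] -89.2
st sil [516.7 372.2] [28.  27.1] 4.4 tile [517.8 373.5] [111.  108.4] 4.1
mt sil [481.6  87.2] [37.8 37.7] 19.5 tile [481.2  87.3] [111.6 110.3] 1.6
bt sil [ 414.2 -301.6] [67.5 19.4] 72.2 tile [ 414.3 -302.5] [108.9 111.9] -0.9
lg [ 653.7 -133.5] [60.  62.4] -0.2
sg [ 543.7 -390.4] [37.6 37.1] 0.8
m [390.1 302.4] [43.2 43.1] 60.8
b [497.9 -95.4] [23.7 68.2] -48.4
lt sil [625.6 151.4] [52.6 53.1] -48.8 tile [625.3 152.1] [104.9 107.2] -69.1
st sil [516.9 376. ] [24.4 30. ] -13.2 tile [517.  377.2] [102.7 107.8] -13.2
mt sil [481.1  90.8] [39.7 39.2] 18.4 tile [481.   92.2] [106.5 105.4] 41.9
bt sil [ 413.5 -298.6] [70.5 22.9] 71.6 tile [ 413.2 -297.7] [104.3 106.1] -13.2
lg [ 652.9 -131. ] [62.8 60.6] 9.6
sg [ 542.7 -388.8] [37.6 39.2] -62.8
m [389.7 305.4] [44.  42.4] 62.5
b [505.6 -89.7] [50.  71.5] -48.9
lg [ 0.6536 -0.1361]
sg [ 0.5424 -0.3914]
m [0.3926 0.3061]
b [ 0.4959 -0.0973]
```

View pics/r.png

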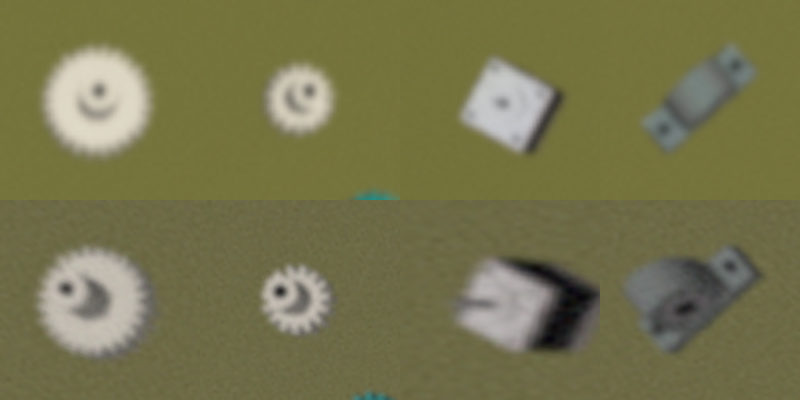

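Both views agree to about 4 mm, the usual calibration offset, so I use their averages. The crops show clean outlines and the sizes match the specs. I'll take the motor first.

```bash
cat > go.py <<'E'
import sys;from plant import ctrl;import numpy as np
from scipy.spatial.transform import Rotation as R
x,y,z,yaw=map(float,sys.argv[1:5]);o=ctrl.get_obs()
r=R.from_euler('xyz',o['orientation'],degrees=True);t=R.from_euler('xyz',[180,0,yaw],degrees=True)
d=r.inv().apply(np.array([x,y,z])-o['tool_pos'])*100
print('t',round(o['clock'],2),'shift cm',d.round(2),'turn',(r.inv()*t).as_rotvec(degrees=True).round(1),'rows',round(max(np.linalg.norm(d)/4.17,abs((r.inv()*t).magnitude()*57.3)/7.16),1))
print('q',np.round(o['joint_pos'],1),'F',np.round(o['force'],1))
E
python3 go.py .390 .304 .10 -28.5
```

```text
t 0.1 shift cm [23.35 23.85 12.61] turn [ 0.1 -0.   4.6] rows 8.6
q [ 82.6  20.6   0.6  -0.  -70.1 -16.5] F [ 0.6 -0.2 -0.2]
```

Units first: shifts go in shares of 100 cm and turns go in shares of 90 degrees. So 23.9 cm / 100 = 0.239, 16.5 cm / 100 = 0.165, 4.6 degrees / 90 = 0.0511.

send_rows(
  plan=[
    [[0.033, 0.034, 0.015, 0, 0, 0.0111], [0.066, 0.068, 0.03, 0, 0, 0.0222], [0.099, 0.102, 0.045, 0, 0, 0.0333], [0.132, 0.136, 0.06, 0, 0, 0.0444], [0.165, 0.17, 0.075, 0, 0, 0.0511], [0.195, 0.2, 0.09, 0, 0, 0.0511], [0.22, 0.224, 0.1, 0, 0, 0.0511], [0.234, 0.239, 0.1, 0, 0, 0.0511]],
  ],
  fingers=1,
)

```text
clock: 0.77
tool_pos: [0.3847, 0.3164, 0.1285]
orientation: [179.9, 0.0, -28.5]
force: [0.4, 1.2, 0.1]
opening: 0.0877
gripper_force: 0.0
```

```bash
python3 go.py .390 .304 .006 -28.5
```

```text
t 0.77 shift cm [ 1.06  0.82 12.25] turn [0.1 0.  0. ] rows 3.0
q [ 62.1   9.1 -29.   -0.  -52.   -0.5] F [0.4 1.2 0.1]
```

send_rows(
  plan=[
    [[0, 0, 0, 0, 0, 0], [0, 0, 0, 0, 0, 0], [0, 0, 0, 0, 0, 0]],
  ],
)

```text
clock: 1.02
tool_pos: [0.3853, 0.3187, 0.1299]
orientation: [-180.0, -0.0, -28.5]
force: [0.3, -0.2, -0.0]
opening: 0.0875
gripper_force: 0.0
```

```bash
python3 go.py .390 .304 .006 -28.5
```

```text
t 1.02 shift cm [ 1.11  1.07 12.39] turn [-0. -0. -0.] rows 3.0
q [ 62.2   9.2 -28.7   0.  -52.1  -0.7] F [ 0.3 -0.2 -0. ]
```

In the tool's units: 12.4 cm / 100 = 0.124, 11.5 cm / 100 = 0.115.

send_rows(
  plan=[
    [[0.006, 0.006, 0.02, 0, 0, 0], [0.011, 0.011, 0.04, 0, 0, 0], [0.011, 0.011, 0.06, 0, 0, 0], [0.011, 0.011, 0.08, 0, 0, 0], [0.011, 0.011, 0.1, 0, 0, 0], [0.011, 0.011, 0.115, 0, 0, 0], [0.011, 0.011, 0.124, 0, 0, 0], [0.011, 0.011, 0.124, 0, 0, 0]],
  ],
)

```text
clock: 1.68
tool_pos: [0.3886, 0.3039, 0.004]
orientation: [179.8, 0.0, -28.4]
force: [-0.3, -0.3, 0.6]
opening: 0.0875
gripper_force: 0.0
```

send_rows(
  plan=[
    [[0, 0, 0, 0, 0, 0], [0, 0, 0, 0, 0, 0], [0, 0, 0, 0, 0, 0], [0, 0, 0, 0, 0, 0], [0, 0, 0, 0, 0, 0], [0, 0, 0, 0, 0, 0], [0, 0, 0, 0, 0, 0], [0, 0, 0, 0, 0, 0]],
  ],
  fingers=0,
)

```text
clock: 2.35
tool_pos: [0.3895, 0.3038, 0.0059]
orientation: [-180.0, -0.0, -28.5]
force: [-0.5, -1.0, 2.1]
opening: 0.0418
gripper_force: 30.0
```

```bash
python3 go.py .481 .089 .10 -71
```

```text
t 2.35 shift cm [18.29 14.51 -9.41] turn [-0.   0.  42.5] rows 6.0
q [ 60.8  18.9 -37.    0.  -34.1   0.7] F [-0.5 -1.   2.1]
```

In the tool's units: -9.4 cm / 100 = -0.094, 8.9 cm / 100 = 0.089, 22 degrees / 90 = 0.2444.

send_rows(
  plan=[
    [[0, 0, -0.01, 0, 0, 0], [0, 0, -0.03, 0, 0, 0], [0, 0, -0.05, 0, 0, 0], [0.007, 0.005, -0.07, 0, 0, 0.0222], [0.024, 0.018, -0.085, 0, 0, 0.0667], [0.045, 0.035, -0.094, 0, 0, 0.1222], [0.067, 0.052, -0.094, 0, 0, 0.1889], [0.089, 0.07, -0.094, 0, 0, 0.2444]],
  ],
)

```text
clock: 3.02
tool_pos: [0.4344, 0.199, 0.1003]
orientation: [-179.9, 0.0, -50.7]
force: [0.8, -0.1, -2.5]
opening: 0.0414
gripper_force: 30.0
```

```bash
python3 go.py .481 .089 .10 -71
```

```text
t 3.02 shift cm [11.47  3.35  0.02] turn [-0.1  0.  20.3] rows 2.9
q [ 48.3   9.2 -33.5  -0.  -47.3  -9. ] F [ 0.8 -0.1 -2.5]
```

In the tool's units: 11.4 cm / 100 = 0.114, 3.35 cm / 100 = 0.0335, 20.3 degrees / 90 = 0.2256.

send_rows(
  plan=[
    [[0.02, 0.006, 0, 0, 0, 0.0444], [0.04, 0.012, 0, 0, 0, 0.0889], [0.06, 0.018, 0, 0, 0, 0.1333], [0.08, 0.024, 0, 0, 0, 0.1778], [0.1, 0.03, 0, 0, 0, 0.2111], [0.114, 0.0335, 0, 0, 0, 0.2256], [0.114, 0.0335, 0, 0, 0, 0.2256], [0.114, 0.0335, 0, 0, 0, 0.2256]],
  ],
)

```text
clock: 3.68
tool_pos: [0.4806, 0.0897, 0.0993]
orientation: [179.9, 0.0, -70.9]
force: [-0.6, 1.1, -1.0]
opening: 0.0415
gripper_force: 30.0
```

```bash
python3 go.py .481 .089 .013 -71
```

```text
t 3.68 shift cm [ 0.08 -0.03  8.63] turn [0.1 0.  0.1] rows 2.1
q [ 33.7  10.4 -32.1  -0.  -47.6 -14.5] F [-0.6  1.1 -1. ]
```

In the tool's units: 8.7 cm / 100 = 0.087, 8.6 cm / 100 = 0.086.

send_rows(
  plan=[
    [[0, 0, 0.015, 0, 0, 0], [0, 0, 0.032, 0, 0, 0], [0, 0, 0.05, 0, 0, 0], [0, 0, 0.066, 0, 0, 0], [0, 0, 0.077, 0, 0, 0], [0, 0, 0.083, 0, 0, 0], [0, 0, 0.086, 0, 0, 0], [0, 0, 0.087, 0, 0, 0]],
  ],
)

```text
clock: 4.35
tool_pos: [0.4807, 0.0909, 0.0125]
orientation: [180.0, -0.0, -70.7]
force: [0.0, -0.3, -2.4]
opening: 0.0419
gripper_force: 30.0
```

send_rows(
  plan=[
    [[0, 0, 0, 0, 0, 0], [0, 0, 0, 0, 0, 0]],
  ],
)

```text
clock: 4.52
tool_pos: [0.4813, 0.0909, 0.0133]
orientation: [-179.9, 0.0, -70.8]
force: [1.0, -0.4, -2.6]
opening: 0.0418
gripper_force: 30.0
```

send_rows(
  plan=[
    [[0, 0, 0.0006, 0, 0, 0], [0, 0, 0.0012, 0, 0, 0], [0, 0, 0.0012, 0, 0, 0]],
  ],
)

```text
clock: 4.77
tool_pos: [0.4812, 0.0907, 0.012]
orientation: [-179.9, 0.0, -70.8]
force: [-0.5, 0.1, -0.3]
opening: 0.0416
gripper_force: 30.0
```

send_rows(
  plan=[
    [[0, 0, 0, 0, 0, 0], [0, 0, 0, 0, 0, 0], [0, 0, 0, 0, 0, 0], [0, 0, 0, 0, 0, 0], [0, 0, 0, 0, 0, 0], [0, 0, 0, 0, 0, 0]],
  ],
  fingers=0.95,
)

```text
clock: 5.27
tool_pos: [0.4809, 0.0905, 0.0115]
orientation: [-180.0, -0.0, -70.8]
force: [0.3, -0.5, -0.1]
opening: 0.0758
gripper_force: 0.0
```

In the tool's units: -10 cm / 100 = -0.1, -9 cm / 100 = -0.09.

send_rows(
  plan=[
    [[0, 0, -0.01, 0, 0, 0], [0, 0, -0.03, 0, 0, 0], [0, 0, -0.06, 0, 0, 0], [0, 0, -0.09, 0, 0, 0], [0, 0, -0.1, 0, 0, 0], [0, 0, -0.1, 0, 0, 0]],
  ],
)

```text
clock: 5.77
tool_pos: [0.4827, 0.0915, 0.1146]
orientation: [-179.7, 0.1, -70.8]
force: [0.2, -0.5, -0.1]
opening: 0.083
gripper_force: 0.0
```

```bash
python3 go.py .498 -.094 .11 -48.6
```

```text
t 5.77 shift cm [18.02  4.67  0.41] turn [ -0.3  -0.  -22.2] rows 4.5
q [ 33.7   9.2 -31.1   0.  -49.3 -14.5] F [ 0.2 -0.5 -0.1]
```

In the tool's units: 18 cm / 100 = 0.18, 15 cm / 100 = 0.15, -22.2 degrees / 90 = -0.2467.

send_rows(
  plan=[
    [[0.03, 0.008, 0, 0, 0, -0.0444], [0.06, 0.016, 0, 0, 0, -0.0889], [0.09, 0.024, 0, 0, 0, -0.1333], [0.12, 0.032, 0, 0, 0, -0.1778], [0.15, 0.04, 0, 0, 0, -0.2222], [0.18, 0.047, 0, 0, 0, -0.2467], [0.18, 0.047, 0, 0, 0, -0.2467], [0.18, 0.047, 0, 0, 0, -0.2467]],
  ],
)

```text
clock: 6.43
tool_pos: [0.495, -0.0964, 0.1103]
orientation: [179.9, 0.1, -48.8]
force: [-0.2, 0.7, -0.4]
opening: 0.0832
gripper_force: 0.0
```

```bash
python3 go.py .4975 -.0945 .015 -48.6;python3 - <<'E'
from h import *
T=ctrl.snapshot('top');S=ctrl.snapshot('side')
c=(.481,.089)
a=np.hstack([rect(s,c,.040,.06,300) for s in(T,S)]);b=np.hstack([rect(s,(.4975,-.0945),.01,.06,300) for s in (T,S)])
cv2.imwrite('pics/m1.png',np.vstack([a,b])[:,:,::-1])
E
```

```text
t 6.43 shift cm [ 0.03 -0.32  9.53] turn [ 0.1  0.1 -0.2] rows 2.3
q [ 11.3  11.  -29.5  -0.  -49.6  29.9] F [-0.2  0.7 -0.4]
```

View pics/m1.png

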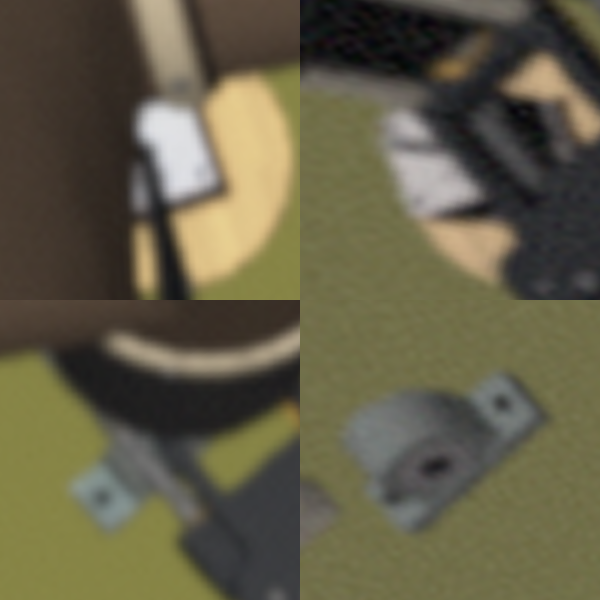

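The motor stands on its tile, partly hidden by the arm. In the lower crops the block shows undisturbed and centred. I'll go down to it.

In the tool's units: 9.5 cm / 100 = 0.095, 9.1 cm / 100 = 0.091.

send_rows(
  plan=[
    [[0, -0.003, 0.015, 0, 0, 0], [0, -0.003, 0.035, 0, 0, 0], [0, -0.003, 0.055, 0, 0, 0], [0, -0.003, 0.07, 0, 0, 0], [0, -0.003, 0.083, 0, 0, 0], [0, -0.003, 0.091, 0, 0, 0], [0, -0.003, 0.095, 0, 0, 0], [0, -0.003, 0.095, 0, 0, 0]],
  ],
)

```text
clock: 7.2
tool_pos: [0.4976, -0.0923, 0.0158]
orientation: [179.9, 0.0, -48.5]
force: [1.0, 0.2, 0.4]
opening: 0.0832
gripper_force: 0.0
```

send_rows(
  plan=[
    [[0, 0, 0, 0, 0, 0], [0, 0, 0, 0, 0, 0], [0, 0, 0, 0, 0, 0], [0, 0, 0, 0, 0, 0], [0, 0, 0, 0, 0, 0], [0, 0, 0, 0, 0, 0], [0, 0, 0, 0, 0, 0], [0, 0, 0, 0, 0, 0]],
  ],
  fingers=0,
)

```text
clock: 7.87
tool_pos: [0.498, -0.0929, 0.0166]
orientation: [-180.0, -0.0, -48.6]
force: [-0.3, 0.1, -0.1]
opening: 0.0356
gripper_force: 0.0
```

```bash
python3 go.py .414 -.300 .11 -108
```

```text
t 7.87 shift cm [ 9.97 20.   -9.34] turn [-0.   0.  59.4] rows 8.3
q [ 11.7  18.8 -34.8  -0.  -36.3  29.7] F [-0.3  0.1 -0.1]
```

Still closing.

send_rows(
  plan=[
    [[0, 0, 0, 0, 0, 0], [0, 0, 0, 0, 0, 0], [0, 0, 0, 0, 0, 0], [0, 0, 0, 0, 0, 0], [0, 0, 0, 0, 0, 0], [0, 0, 0, 0, 0, 0]],
  ],
)

```text
clock: 8.37
tool_pos: [0.4976, -0.0931, 0.0165]
orientation: [180.0, 0.0, -48.6]
force: [-3.2, -2.0, 3.0]
opening: 0.0217
gripper_force: 30.0
```

```bash
python3 go.py .414 -.300 .11 -108
```

```text
t 8.37 shift cm [ 9.98 19.96 -9.34] turn [ 0.  -0.  59.4] rows 8.3
q [ 11.7  18.8 -34.9   0.  -36.3  29.7] F [-3.2 -2.   3. ]
```

In the tool's units: -9.3 cm / 100 = -0.093, -8.5 cm / 100 = -0.085, 24 degrees / 90 = 0.2667.

send_rows(
  plan=[
    [[0, 0, -0.01, 0, 0, 0], [0, 0, -0.03, 0, 0, 0], [0, 0, -0.05, 0, 0, 0], [0.004, 0.008, -0.07, 0, 0, 0.0333], [0.012, 0.024, -0.085, 0, 0, 0.0889], [0.021, 0.042, -0.093, 0, 0, 0.1444], [0.03, 0.06, -0.093, 0, 0, 0.2], [0.04, 0.08, -0.093, 0, 0, 0.2667]],
  ],
)

```text
clock: 9.03
tool_pos: [0.4651, -0.1761, 0.111]
orientation: [-179.8, -0.0, -72.8]
force: [0.4, 0.2, -2.0]
opening: 0.0217
gripper_force: 30.0
```

```bash
python3 go.py .414 -.300 .11 -108
```

```text
t 9.03 shift cm [10.32  8.55  0.08] turn [-0.2  0.  35.2] rows 4.9
q [  1.9  10.1 -30.5  -0.  -49.2  15.3] F [ 0.4  0.2 -2. ]
```

In the tool's units: 10.3 cm / 100 = 0.103, 10.1 cm / 100 = 0.101, 35.2 degrees / 90 = 0.3911.

send_rows(
  plan=[
    [[0.018, 0.014, 0, 0, 0, 0.0667], [0.036, 0.029, 0, 0, 0, 0.1333], [0.054, 0.044, 0, 0, 0, 0.2], [0.072, 0.059, 0, 0, 0, 0.2667], [0.089, 0.073, 0, 0, 0, 0.3333], [0.101, 0.083, 0, 0, 0, 0.3911], [0.103, 0.085, 0, 0, 0, 0.3911], [0.103, 0.085, 0, 0, 0, 0.3911]],
  ],
)

```text
clock: 9.7
tool_pos: [0.414, -0.3002, 0.1098]
orientation: [-180.0, 0.0, -107.8]
force: [0.2, -0.2, -2.0]
opening: 0.0215
gripper_force: 30.0
```

```bash
python3 go.py .414 -.300 .0235 -108
```

```text
t 9.7 shift cm [-0.01  0.01  8.63] turn [-0.   0.   0.2] rows 2.1
q [-13.9  11.6 -28.8  -0.  -49.6  -3.9] F [ 0.2 -0.2 -2. ]
```

In the tool's units: 8.6 cm / 100 = 0.086, 8.3 cm / 100 = 0.083.

send_rows(
  plan=[
    [[0, 0, 0.015, 0, 0, 0], [0, 0, 0.032, 0, 0, 0], [0, 0, 0.05, 0, 0, 0], [0, 0, 0.066, 0, 0, 0], [0, 0, 0.077, 0, 0, 0], [0, 0, 0.083, 0, 0, 0], [0, 0, 0.086, 0, 0, 0], [0, 0, 0.086, 0, 0, 0]],
  ],
)

```text
clock: 10.37
tool_pos: [0.4145, -0.2991, 0.0234]
orientation: [180.0, -0.0, -107.7]
force: [-0.2, -0.6, -1.4]
opening: 0.0219
gripper_force: 30.0
```

In the tool's units: 0.1 cm / 100 = 0.001, 0.05 cm / 100 = 0.0005.

send_rows(
  plan=[
    [[0, 0, 0.0005, 0, 0, 0], [0, 0, 0.001, 0, 0, 0], [0, 0, 0.001, 0, 0, 0]],
  ],
)

```text
clock: 10.62
tool_pos: [0.4147, -0.2996, 0.0232]
orientation: [-179.9, 0.0, -107.8]
force: [0.3, -0.0, -1.8]
opening: 0.0216
gripper_force: 30.0
```

In the tool's units: 0.08 cm / 100 = 0.0008, 0.05 cm / 100 = 0.0005.

send_rows(
  plan=[
    [[0, 0, 0.0005, 0, 0, 0], [0, 0, 0.0008, 0, 0, 0], [0, 0, 0.0008, 0, 0, 0]],
  ],
)

```text
clock: 10.87
tool_pos: [0.4146, -0.2997, 0.0225]
orientation: [-179.9, -0.0, -107.8]
force: [-1.5, 2.1, 5.1]
opening: 0.0217
gripper_force: 30.0
```

send_rows(
  plan=[
    [[0, 0, 0, 0, 0, 0], [0, 0, 0, 0, 0, 0], [0, 0, 0, 0, 0, 0], [0, 0, 0, 0, 0, 0], [0, 0, 0, 0, 0, 0], [0, 0, 0, 0, 0, 0]],
  ],
  fingers=0.6,
)

```text
clock: 11.37
tool_pos: [0.4142, -0.2996, 0.0216]
orientation: [180.0, -0.0, -107.8]
force: [0.4, 0.3, 0.1]
opening: 0.0515
gripper_force: 0.0
```

In the tool's units: -8.8 cm / 100 = -0.088, -8.5 cm / 100 = -0.085.

send_rows(
  plan=[
    [[0, 0, -0.01, 0, 0, 0], [0, 0, -0.03, 0, 0, 0], [0, 0, -0.06, 0, 0, 0], [0, 0, -0.085, 0, 0, 0], [0, 0, -0.088, 0, 0, 0], [0, 0, -0.088, 0, 0, 0]],
  ],
)

```text
clock: 11.87
tool_pos: [0.4156, -0.3, 0.1123]
orientation: [-179.7, 0.0, -107.8]
force: [-0.4, 0.7, -1.0]
opening: 0.0525
gripper_force: 0.0
```

```bash
python3 go.py .543 -.3895 .10 -135; python3 go.py .543 -.3895 .10 -45
```

```text
t 11.87 shift cm [  4.63 -14.86   1.3 ] turn [-0.3  0.1 27.2] rows 3.8
q [-13.8  11.4 -28.7   0.  -49.7  -3.9] F [-0.4  0.7 -1. ]
t 11.87 shift cm [  4.63 -14.86   1.3 ] turn [ -0.2  -0.1 -62.8] rows 8.8
q [-13.8  11.4 -28.7   0.  -49.7  -3.9] F [-0.4  0.7 -1. ]
```

In the tool's units: -14.9 cm / 100 = -0.149, 1.3 cm / 100 = 0.013, 27.2 degrees / 90 = 0.3022.

send_rows(
  plan=[
    [[0.009, -0.029, 0.002, 0, 0, 0.0556], [0.018, -0.058, 0.004, 0, 0, 0.1111], [0.027, -0.087, 0.006, 0, 0, 0.1667], [0.036, -0.116, 0.008, 0, 0, 0.2222], [0.044, -0.14, 0.01, 0, 0, 0.2778], [0.046, -0.149, 0.013, 0, 0, 0.3022], [0.046, -0.149, 0.013, 0, 0, 0.3022], [0.046, -0.149, 0.013, 0, 0, 0.3022]],
  ],
)

```text
clock: 12.53
tool_pos: [0.5411, -0.3885, 0.0948]
orientation: [179.8, -0.1, -134.9]
force: [0.6, -0.3, 0.6]
opening: 0.0528
gripper_force: 0.0
```

```bash
python3 go.py .543 -.3895 .015 -135;python3 - <<'E'
from h import *
T=ctrl.snapshot('top');S=ctrl.snapshot('side')
rows=[np.hstack([rect(s,c,z,.07,280) for s in(T,S)]) for c,z in (((.543,-.3895),.012),((.414,-.300),.016))]
cv2.imwrite('pics/b1.png',np.vstack(rows)[:,:,::-1])
E
```

```text
t 12.53 shift cm [-0.07 -0.23  7.98] turn [ 0.2 -0.1  0.1] rows 1.9
q [-19.   25.7  -9.6  -0.  -54.9 -26. ] F [ 0.6 -0.3  0.6]
```

View pics/b1.png

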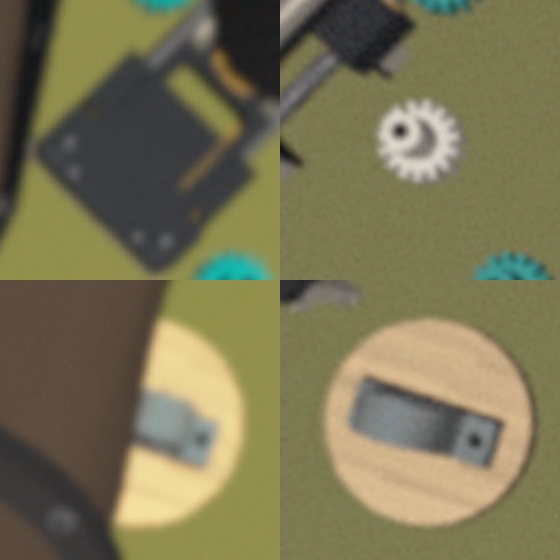

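The block sits centred and aligned within its outline, and the small gear is in place under the gripper.

In the tool's units: 7.8 cm / 100 = 0.078, 1.5 cm / 100 = 0.015.

send_rows(
  plan=[
    [[0, -0.0015, 0.015, 0, 0, 0], [0, -0.0015, 0.03, 0, 0, 0], [0, -0.0015, 0.045, 0, 0, 0], [0, -0.0015, 0.058, 0, 0, 0], [0, -0.0015, 0.068, 0, 0, 0], [0, -0.0015, 0.075, 0, 0, 0], [0, -0.0015, 0.078, 0, 0, 0], [0, -0.0015, 0.078, 0, 0, 0]],
  ],
)

```text
clock: 13.3
tool_pos: [0.5428, -0.3897, 0.0184]
orientation: [180.0, -0.0, -135.0]
force: [0.5, -1.0, 0.1]
opening: 0.0527
gripper_force: 0.0
```

send_rows(
  plan=[
    [[0, 0, 0, 0, 0, 0], [0, 0, 0, 0, 0, 0], [0, 0, 0, 0, 0, 0], [0, 0, 0, 0, 0, 0], [0, 0, 0, 0, 0, 0], [0, 0, 0, 0, 0, 0], [0, 0, 0, 0, 0, 0], [0, 0, 0, 0, 0, 0]],
  ],
  fingers=0,
)

```text
clock: 13.97
tool_pos: [0.5433, -0.39, 0.019]
orientation: [-180.0, 0.0, -135.0]
force: [0.0, -0.3, 2.6]
opening: 0.019
gripper_force: 30.0
```

```bash
python3 go.py .517 .374 .12 -80
```

```text
t 13.97 shift cm [-52.19  55.85 -10.12] turn [ -0.  -0. -55.] rows 18.5
q [-19.   30.5 -13.2   0.  -46.3 -26. ] F [ 0.  -0.3  2.6]
```

In the tool's units: -10.1 cm / 100 = -0.101, -9.5 cm / 100 = -0.095.

send_rows(
  plan=[
    [[0, 0, -0.01, 0, 0, 0], [0, 0, -0.03, 0, 0, 0], [0, 0, -0.055, 0, 0, 0], [-0.007, 0.007, -0.08, 0, 0, 0], [-0.02, 0.022, -0.095, 0, 0, 0], [-0.04, 0.043, -0.101, 0, 0, 0], [-0.062, 0.067, -0.101, 0, 0, 0], [-0.084, 0.09, -0.101, 0, 0, 0]],
  ],
)

```text
clock: 14.63
tool_pos: [0.5388, -0.266, 0.1211]
orientation: [-179.9, 0.1, -135.0]
force: [-0.0, 0.4, -0.5]
opening: 0.0187
gripper_force: 30.0
```

In the tool's units: 18.8 cm / 100 = 0.188, -17.6 cm / 100 = -0.176.

send_rows(
  plan=[
    [[-0.022, 0.023, 0, 0, 0, 0], [-0.044, 0.046, 0, 0, 0, 0], [-0.066, 0.07, 0, 0, 0, 0], [-0.088, 0.094, 0, 0, 0, 0], [-0.11, 0.117, 0, 0, 0, 0], [-0.132, 0.14, 0, 0, 0, 0], [-0.154, 0.164, 0, 0, 0, 0], [-0.176, 0.188, 0, 0, 0, 0]],
  ],
)

```text
clock: 15.3
tool_pos: [0.53, -0.008, 0.1205]
orientation: [-180.0, 0.0, -135.0]
force: [1.4, 0.1, -0.4]
opening: 0.0188
gripper_force: 30.0
```

In the tool's units: 18.8 cm / 100 = 0.188, -17.6 cm / 100 = -0.176.

send_rows(
  plan=[
    [[-0.022, 0.023, 0, 0, 0, 0], [-0.044, 0.046, 0, 0, 0, 0], [-0.066, 0.07, 0, 0, 0, 0], [-0.088, 0.094, 0, 0, 0, 0], [-0.11, 0.117, 0, 0, 0, 0], [-0.132, 0.14, 0, 0, 0, 0], [-0.154, 0.164, 0, 0, 0, 0], [-0.176, 0.188, 0, 0, 0, 0]],
  ],
)

```text
clock: 15.97
tool_pos: [0.5214, 0.2495, 0.1205]
orientation: [-180.0, 0.0, -135.0]
force: [0.9, -1.0, 0.2]
opening: 0.0192
gripper_force: 30.0
```

```bash
python3 go.py .517 .374 .12 -135
```

```text
t 15.97 shift cm [-8.5   9.11  0.06] turn [-0.  0.  0.] rows 3.0
q [ 45.   16.7 -19.9   0.  -53.4 -89.9] F [ 0.9 -1.   0.2]
```

In the tool's units: 9 cm / 100 = 0.09, 8.6 cm / 100 = 0.086.

send_rows(
  plan=[
    [[-0.021, 0.022, 0, 0, 0, 0], [-0.04, 0.043, 0, 0, 0, 0], [-0.057, 0.061, 0, 0, 0, 0], [-0.071, 0.076, 0, 0, 0, 0], [-0.08, 0.086, 0, 0, 0, 0], [-0.084, 0.09, 0, 0, 0, 0], [-0.084, 0.09, 0, 0, 0, 0], [-0.084, 0.09, 0, 0, 0, 0]],
  ],
)

```text
clock: 16.63
tool_pos: [0.5173, 0.3701, 0.1196]
orientation: [-180.0, -0.0, -135.0]
force: [-0.2, -0.6, 0.2]
opening: 0.0188
gripper_force: 30.0
```

```bash
python3 go.py .517 .374 .0265 -135
```

```text
t 16.63 shift cm [-0.26  0.3   9.31] turn [-0. -0.  0.] rows 2.2
q [ 53.1  21.7 -12.4  -0.  -55.9 -98.1] F [-0.2 -0.6  0.2]
```

send_rows(
  plan=[
    [[-0.002, 0.002, 0.015, 0, 0, 0], [-0.0025, 0.003, 0.035, 0, 0, 0], [-0.0025, 0.003, 0.055, 0, 0, 0], [-0.0025, 0.003, 0.072, 0, 0, 0], [-0.0025, 0.003, 0.083, 0, 0, 0], [-0.0025, 0.003, 0.09, 0, 0, 0], [-0.0025, 0.003, 0.093, 0, 0, 0], [-0.0025, 0.003, 0.093, 0, 0, 0]],
  ],
)

```text
clock: 17.3
tool_pos: [0.5172, 0.3743, 0.0266]
orientation: [-180.0, -0.0, -135.0]
force: [-0.6, 0.1, 0.0]
opening: 0.0187
gripper_force: 30.0
```

In the tool's units: 0.1 cm / 100 = 0.001, 0.05 cm / 100 = 0.0005.

send_rows(
  plan=[
    [[0, 0, 0.0005, 0, 0, 0], [0, 0, 0.001, 0, 0, 0], [0, 0, 0.001, 0, 0, 0]],
  ],
)

```text
clock: 17.55
tool_pos: [0.5173, 0.3752, 0.0265]
orientation: [180.0, 0.1, -135.0]
force: [0.4, -0.2, 0.4]
opening: 0.0189
gripper_force: 30.0
```

send_rows(
  plan=[
    [[0, 0, 0.0005, 0, 0, 0], [0, 0, 0.001, 0, 0, 0], [0, 0, 0.0015, 0, 0, 0], [0, 0, 0.0015, 0, 0, 0]],
  ],
)

```text
clock: 17.88
tool_pos: [0.5172, 0.375, 0.025]
orientation: [-180.0, 0.0, -135.0]
force: [-1.6, -0.1, 4.9]
opening: 0.019
gripper_force: 30.0
```

send_rows(
  plan=[
    [[0, 0, 0, 0, 0, 0], [0, 0, 0, 0, 0, 0], [0, 0, 0, 0, 0, 0], [0, 0, 0, 0, 0, 0], [0, 0, 0, 0, 0, 0], [0, 0, 0, 0, 0, 0]],
  ],
  fingers=0.6,
)

```text
clock: 18.38
tool_pos: [0.517, 0.3747, 0.0241]
orientation: [-180.0, -0.0, -135.0]
force: [-0.1, 0.6, -0.4]
opening: 0.0507
gripper_force: 0.0
```

In the tool's units: -9.5 cm / 100 = -0.095, -8.5 cm / 100 = -0.085.

send_rows(
  plan=[
    [[0, 0, -0.01, 0, 0, 0], [0, 0, -0.03, 0, 0, 0], [0, 0, -0.06, 0, 0, 0], [0, 0, -0.085, 0, 0, 0], [0, 0, -0.095, 0, 0, 0], [0, 0, -0.095, 0, 0, 0]],
  ],
)

```text
clock: 18.88
tool_pos: [0.5185, 0.3762, 0.1234]
orientation: [180.0, 0.4, -135.0]
force: [-0.9, 0.2, 0.1]
opening: 0.0522
gripper_force: 0.0
```

```bash
python3 go.py .653 -.132 .12 -135
```

```text
t 18.88 shift cm [ 26.47 -45.43   0.17] turn [0.  0.4 0. ] rows 12.6
q [ 53.4  21.7 -11.9   0.1 -56.1 -98.4] F [-0.9  0.2  0.1]
```

In the tool's units: -22 cm / 100 = -0.22, -19 cm / 100 = -0.19.

send_rows(
  plan=[
    [[0.01, -0.017, 0, 0, 0, 0], [0.026, -0.045, 0, 0, 0, 0], [0.043, -0.074, 0, 0, 0, 0], [0.06, -0.103, 0, 0, 0, 0], [0.077, -0.132, 0, 0, 0, 0], [0.094, -0.161, 0, 0, 0, 0], [0.111, -0.19, 0, 0, 0, 0], [0.128, -0.22, 0, 0, 0, 0]],
  ],
)

```text
clock: 19.55
tool_pos: [0.5818, 0.1271, 0.1187]
orientation: [180.0, -0.1, -135.0]
force: [0.1, -0.4, 0.1]
opening: 0.0523
gripper_force: 0.0
```

In the tool's units: -23.4 cm / 100 = -0.234, -21.8 cm / 100 = -0.218.

send_rows(
  plan=[
    [[0.017, -0.029, 0, 0, 0, 0], [0.036, -0.062, 0, 0, 0, 0], [0.055, -0.094, 0, 0, 0, 0], [0.074, -0.127, 0, 0, 0, 0], [0.093, -0.16, 0, 0, 0, 0], [0.112, -0.192, 0, 0, 0, 0], [0.127, -0.218, 0, 0, 0, 0], [0.136, -0.234, 0, 0, 0, 0]],
  ],
)

```text
clock: 20.22
tool_pos: [0.6513, -0.136, 0.1183]
orientation: [179.9, -0.1, -135.1]
force: [0.1, 0.0, 0.1]
opening: 0.0527
gripper_force: 0.0
```

send_rows(
  plan=[
    [[0, 0, 0, 0, 0, 0], [0, 0, 0, 0, 0, 0]],
  ],
  fingers=0.6,
)

```text
clock: 20.38
tool_pos: [0.6509, -0.134, 0.1181]
orientation: [179.9, -0.1, -135.1]
force: [-0.4, 0.7, 0.3]
opening: 0.0528
gripper_force: 0.0
```

```bash
python3 go.py .653 -.132 .018 -135;python3 - <<'E'
from h import *
T=ctrl.snapshot('top');S=ctrl.snapshot('side')
rows=[np.hstack([rect(s,c,z,.06,200) for s in(T,S)]) for c,z in (((.517,.374),.018),((.481,.089),.040))]
cv2.imwrite('pics/s1.png',np.hstack(rows)[:,:,::-1])
E
```

```text
t 20.38 shift cm [-0.3  -0.02 10.01] turn [ 0.1 -0.1 -0.1] rows 2.4
q [  5.1  24.3  -8.5  -0.  -57.3 -50.2] F [-0.4  0.7  0.3]
```

View pics/s1.png

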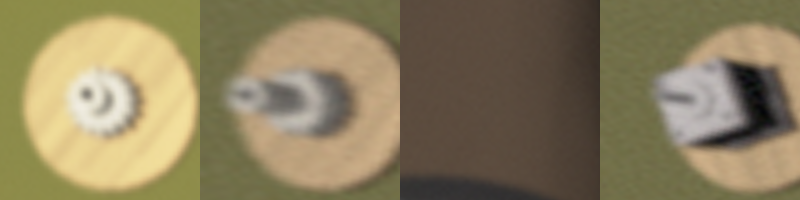

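The small gear is upright on its tile. The offset in the crop fits the parallax of the 12 mm difference in height. Next is the large gear.

send_rows(
  plan=[
    [[-0.002, 0, 0.015, 0, 0, 0], [-0.002, 0, 0.035, 0, 0, 0], [-0.002, 0, 0.055, 0, 0, 0], [-0.002, 0, 0.075, 0, 0, 0], [-0.002, 0, 0.088, 0, 0, 0], [-0.002, 0, 0.096, 0, 0, 0], [-0.002, 0, 0.1, 0, 0, 0], [-0.002, 0, 0.1, 0, 0, 0]],
  ],
)

```text
clock: 21.15
tool_pos: [0.6527, -0.1306, 0.0187]
orientation: [180.0, -0.0, -134.9]
force: [1.1, 0.4, 0.5]
opening: 0.0524
gripper_force: 0.0
```

send_rows(
  plan=[
    [[0, 0, 0, 0, 0, 0], [0, 0, 0, 0, 0, 0], [0, 0, 0, 0, 0, 0], [0, 0, 0, 0, 0, 0], [0, 0, 0, 0, 0, 0], [0, 0, 0, 0, 0, 0], [0, 0, 0, 0, 0, 0], [0, 0, 0, 0, 0, 0]],
  ],
  fingers=0,
)

```text
clock: 21.82
tool_pos: [0.6534, -0.1315, 0.0198]
orientation: [-180.0, 0.0, -135.0]
force: [-0.8, -0.2, 4.7]
opening: 0.0227
gripper_force: 30.0
```

```bash
python3 go.py .6255 .149 .10 -135
```

```text
t 21.82 shift cm [-17.88  21.79  -8.02] turn [-0.  0.  0.] rows 7.0
q [  5.3  30.2 -13.5   0.  -46.2 -50.3] F [-0.8 -0.2  4.7]
```

In the tool's units: -8 cm / 100 = -0.08, -7.8 cm / 100 = -0.078.

send_rows(
  plan=[
    [[0, 0, -0.01, 0, 0, 0], [0, 0, -0.03, 0, 0, 0], [0, 0, -0.05, 0, 0, 0], [-0.005, 0.006, -0.068, 0, 0, 0], [-0.016, 0.02, -0.078, 0, 0, 0], [-0.03, 0.036, -0.08, 0, 0, 0], [-0.046, 0.055, -0.08, 0, 0, 0], [-0.062, 0.075, -0.08, 0, 0, 0]],
  ],
)

```text
clock: 22.48
tool_pos: [0.6436, -0.034, 0.1]
orientation: [-180.0, 0.0, -135.0]
force: [0.8, 0.8, -0.1]
opening: 0.0229
gripper_force: 30.0
```

In the tool's units: 14.3 cm / 100 = 0.143, 13.6 cm / 100 = 0.136.

send_rows(
  plan=[
    [[-0.017, 0.02, 0, 0, 0, 0], [-0.034, 0.041, 0, 0, 0, 0], [-0.051, 0.062, 0, 0, 0, 0], [-0.068, 0.083, 0, 0, 0, 0], [-0.085, 0.104, 0, 0, 0, 0], [-0.1, 0.122, 0, 0, 0, 0], [-0.111, 0.136, 0, 0, 0, 0], [-0.117, 0.143, 0, 0, 0, 0]],
  ],
)

```text
clock: 23.15
tool_pos: [0.6249, 0.1514, 0.0995]
orientation: [180.0, 0.0, -134.9]
force: [0.1, 0.3, -0.3]
opening: 0.0228
gripper_force: 30.0
```

send_rows(
  plan=[
    [[0, 0, 0, 0, 0, 0], [0, 0, 0, 0, 0, 0]],
  ],
)

```text
clock: 23.32
tool_pos: [0.6251, 0.1493, 0.0993]
orientation: [180.0, -0.0, -134.9]
force: [0.7, 0.4, -1.4]
opening: 0.0232
gripper_force: 30.0
```

```bash
python3 go.py .6255 .149 .027 -135
```

```text
t 23.32 shift cm [-0.01 -0.05  7.23] turn [ 0.  -0.   0.1] rows 1.7
q [ 30.8  23.4 -12.7  -0.  -53.9 -75.7] F [ 0.7  0.4 -1.4]
```

In the tool's units: 7.2 cm / 100 = 0.072, 7.1 cm / 100 = 0.071.

send_rows(
  plan=[
    [[0, 0, 0.012, 0, 0, 0], [0, 0, 0.028, 0, 0, 0], [0, 0, 0.044, 0, 0, 0], [0, 0, 0.058, 0, 0, 0], [0, 0, 0.066, 0, 0, 0], [0, 0, 0.071, 0, 0, 0], [0, 0, 0.072, 0, 0, 0], [0, 0, 0.072, 0, 0, 0]],
  ],
)

```text
clock: 23.98
tool_pos: [0.6255, 0.1489, 0.0272]
orientation: [-180.0, -0.0, -135.0]
force: [-0.3, -0.9, -0.1]
opening: 0.0228
gripper_force: 30.0
```

In the tool's units: 0.15 cm / 100 = 0.0015, 0.1 cm / 100 = 0.001.

send_rows(
  plan=[
    [[0, 0, 0.0005, 0, 0, 0], [0, 0, 0.001, 0, 0, 0], [0, 0, 0.0015, 0, 0, 0], [0, 0, 0.0015, 0, 0, 0]],
  ],
)

```text
clock: 24.32
tool_pos: [0.6255, 0.1494, 0.0261]
orientation: [-180.0, 0.0, -135.0]
force: [0.1, 0.5, -0.4]
opening: 0.0233
gripper_force: 30.0
```

send_rows(
  plan=[
    [[0, 0, 0.0005, 0, 0, 0], [0, 0, 0.0008, 0, 0, 0], [0, 0, 0.0008, 0, 0, 0]],
  ],
)

```text
clock: 24.57
tool_pos: [0.6255, 0.1494, 0.0258]
orientation: [-180.0, 0.0, -135.0]
force: [-1.9, -0.5, 3.5]
opening: 0.0227
gripper_force: 30.0
```

send_rows(
  plan=[
    [[0, 0, 0, 0, 0, 0], [0, 0, 0, 0, 0, 0], [0, 0, 0, 0, 0, 0], [0, 0, 0, 0, 0, 0], [0, 0, 0, 0, 0, 0], [0, 0, 0, 0, 0, 0]],
  ],
  fingers=0.6,
)

```text
clock: 25.07
tool_pos: [0.6253, 0.1492, 0.0248]
orientation: [180.0, -0.0, -135.0]
force: [-0.6, -0.2, 0.7]
opening: 0.0516
gripper_force: 0.0
```

In the tool's units: -14 cm / 100 = -0.14, -12 cm / 100 = -0.12.

send_rows(
  plan=[
    [[0, 0, -0.01, 0, 0, 0], [0, 0, -0.03, 0, 0, 0], [0, 0, -0.06, 0, 0, 0], [0, 0, -0.09, 0, 0, 0], [0, 0, -0.12, 0, 0, 0], [0, 0, -0.14, 0, 0, 0], [0, 0, -0.14, 0, 0, 0]],
  ],
)

```text
clock: 25.65
tool_pos: [0.628, 0.1501, 0.1715]
orientation: [-179.8, 0.5, -134.9]
force: [0.9, 0.3, 1.0]
opening: 0.0526
gripper_force: 0.0
```

```bash
python3 go.py .40 -.35 .20 -135
```

```text
t 25.65 shift cm [ 51.48 -19.2   -3.2 ] turn [-0.2  0.5  0.1] rows 13.2
q [ 30.8  19.7  -8.1   0.1 -61.7 -75.8] F [0.9 0.3 1. ]
```

In the tool's units: 22 cm / 100 = 0.22, 19 cm / 100 = 0.19.

send_rows(
  plan=[
    [[0.015, -0.006, -0.005, 0, 0, 0], [0.04, -0.015, -0.01, 0, 0, 0], [0.07, -0.026, -0.015, 0, 0, 0], [0.1, -0.037, -0.02, 0, 0, 0], [0.13, -0.048, -0.025, 0, 0, 0], [0.16, -0.06, -0.03, 0, 0, 0], [0.19, -0.071, -0.03, 0, 0, 0], [0.22, -0.082, -0.03, 0, 0, 0]],
  ],
)

```text
clock: 26.32
tool_pos: [0.5264, -0.0659, 0.1953]
orientation: [-180.0, 0.0, -135.0]
force: [1.0, 0.2, -0.4]
opening: 0.0523
gripper_force: 0.0
```

In the tool's units: 15 cm / 100 = 0.15, 14 cm / 100 = 0.14.

send_rows(
  plan=[
    [[0.03, -0.011, 0, 0, 0, 0], [0.06, -0.022, 0, 0, 0, 0], [0.09, -0.033, 0, 0, 0, 0], [0.12, -0.044, 0, 0, 0, 0], [0.14, -0.052, 0, 0, 0, 0], [0.15, -0.056, 0, 0, 0, 0], [0.15, -0.056, 0, 0, 0, 0], [0.15, -0.056, 0, 0, 0, 0]],
  ],
)

```text
clock: 26.98
tool_pos: [0.461, -0.2103, 0.1949]
orientation: [180.0, -0.0, -135.1]
force: [0.7, 0.1, -0.1]
opening: 0.0525
gripper_force: 0.0
```

Run:
```python
from h import *
T=ctrl.snapshot('top');S=ctrl.snapshot('side')
C=[((.625,.149),.018),((.517,.374),.018),((.481,.089),.040),((.414,-.300),.016)]
cv2.imwrite('pics/f.png',np.vstack([np.hstack([rect(s,c,z,.06,200) for c,z in C]) for s in(T,S)])[:,:,::-1])
for s in(T,S):
  w=((s['img'].min(2)>110)&(np.ptp(s['img'].astype(int),axis=2)<45)).astype(np.uint8)*255
  for c,z in C[:3]:
    try: print(c,*blobs(s,w,proj(s,[*c,z]),22 if z>.03 or c[0]>.6 else 14,z))
    except Exception as e: print(c,e)
```

```text
(0.625, 0.149) [622.5 161.1] [31.8 61.7] -0.9
(0.517, 0.374) [514.4 373. ] [37.8 36.6] 4.4
(0.481, 0.089) [488.6 110.7] [ 6.6 14.7] -8.9
(0.625, 0.149) [616.4 136.4] [108.8  65.1] 61.3
(0.517, 0.374) max() iterable argument is empty
(0.481, 0.089) [503.3 100.9] [29.8 90.5] -44.5
```

View pics/f.png

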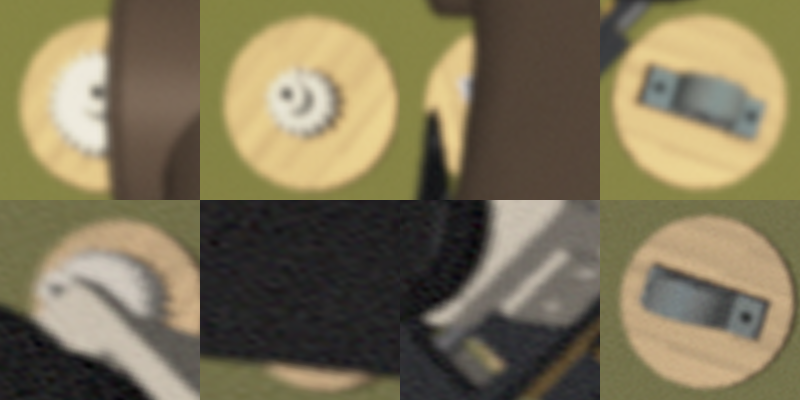

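The block and the small gear are centred (small gear about 2 mm off). The arm still hides the motor and most of the large gear, so I'll move it aside once more.

In the tool's units: -18 cm / 100 = -0.18, -16 cm / 100 = -0.16.

send_rows(
  plan=[
    [[0.023, -0.023, 0, 0, 0, 0], [0.046, -0.046, 0, 0, 0, 0], [0.069, -0.069, 0, 0, 0, 0], [0.092, -0.092, 0, 0, 0, 0], [0.115, -0.115, 0, 0, 0, 0], [0.138, -0.138, 0, 0, 0, 0], [0.16, -0.16, 0, 0, 0, 0], [0.18, -0.18, 0, 0, 0, 0]],
  ],
)

```text
clock: 27.75
tool_pos: [0.4624, -0.4654, 0.1945]
orientation: [180.0, -0.0, -134.9]
force: [0.0, 0.6, 0.3]
opening: 0.0525
gripper_force: 0.0
```

In the tool's units: 12 cm / 100 = 0.12, 11 cm / 100 = 0.11.

send_rows(
  plan=[
    [[0.02, -0.005, 0, 0, 0, 0], [0.046, -0.01, 0, 0, 0, 0], [0.069, -0.02, 0, 0, 0, 0], [0.092, -0.03, 0, 0, 0, 0], [0.11, -0.04, 0, 0, 0, 0], [0.12, -0.04, 0, 0, 0, 0], [0.12, -0.04, 0, 0, 0, 0], [0.12, -0.04, 0, 0, 0, 0]],
  ],
)

```text
clock: 28.42
tool_pos: [0.4053, -0.5771, 0.1944]
orientation: [179.9, 0.0, -135.0]
force: [0.4, 0.3, -0.4]
opening: 0.0526
gripper_force: 0.0
```

Run:
```python
from h import *
T=ctrl.snapshot('top');S=ctrl.snapshot('side')
C=[((.625,.149),.018),((.517,.374),.018),((.481,.089),.040),((.414,-.300),.016)]
cv2.imwrite('pics/f2.png',np.vstack([np.hstack([rect(s,c,z,.06,200) for c,z in C]) for s in(T,S)])[:,:,::-1])
for s in(T,S):
  w=((s['img'].min(2)>110)&(np.ptp(s['img'].astype(int),axis=2)<(45 if s is T else 30))).astype(np.uint8)*255
  for c,z in C[:3]:
    try: print(c,*blobs(s,w,proj(s,[*c,z]),22 if z>.03 or c[0]>.6 else 14,z))
    except Exception as e: print(c,e)
```

```text
(0.625, 0.149) [622.4 146.8] [61.8 59.6] 2.3
(0.517, 0.374) [515.5 373. ] [34.8 37.5] -89.2
(0.481, 0.089) [480.4  87.3] [43.  44.3] -70.5
(0.625, 0.149) [605.9 165.3] [47.3 13.9] 52.0
(0.517, 0.374) [517.7 384.5] [64.9 32.6] 79.2
(0.481, 0.089) [477.7  98.4] [45.7 30.9] 16.4
```

View pics/f2.png

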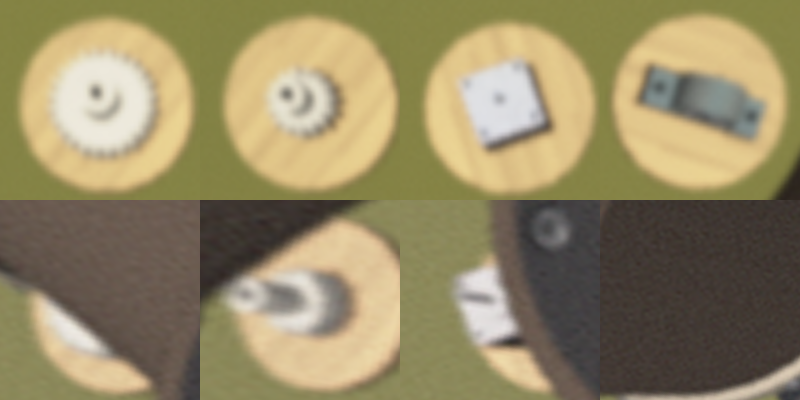

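All four parts are upright and centred within about 3 mm of their silhouettes in the top view: large gear 2.6 mm, small gear 1.5 mm, motor 1.2 mm. The motor's angle is -70.5° against 19.5°, a quarter turn apart. The arm is clear of everything.

```bash
python3 -c "
from plant import ctrl
print(ctrl.close_job())"
```

```text
the job is handed in; nothing more can be done
None
```

I placed all four parts on their own tiles and handed the job in at about 28 s. They stand upright; the gears and motor measured within about 3 mm of centre, and the motor and block are turned to match (block checked by eye). No verdict came back.

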